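# Dip the field probe into the copper coil

### The job

Pick up the green probe that lies on the bench and lay it gently, tip down, in the slanted rest; let go of it there and take it again by the end of its handle so that it can point straight down. Dip the upright probe into the copper-coloured coil until its tip presses the sprung white floor inside down by about 3 to 5 mm (how deep the floor sits has to be felt; never push it to the end of its travel), hold it there for half a second, then draw it out and lay it gently back in the slanted rest, tip down. Do not touch the green coil with the probe, and do not knock the other things on the bench about.

Things in the scene. Friction and masses are not known exactly. Their poses are not given: they have to be found in the camera images.
- probe: Loose probe, 0.08 kg, 210 mm long. Square green handle 18 x 18 mm, 115 mm long (black end), then a round steel stem 10 mm thick, 95 mm long, with rounded brass tip. Origin on its axis at mid length; +x runs to the tip (x = +105 mm; handle from -105 to +10 mm); y, z square to the handle's faces. Starts lying flat, axis 9 mm above the bench. Centre of mass near x = -17 mm.
- probe_tip (a point): the end of the probe's brass tip, on its axis
- probe_top (a point): the black end face of the probe's handle, on its axis
- rest: Fixed rest: grey U-channel sloping at 45 deg down towards the rest's +x, on a dark base 150 x 90 x 12 mm. Origin under the base's centre, z up. Channel 26 mm wide inside, walls 16 mm above its floor, rubber stop at the low end. A parked probe lies with its handle on the channel floor, tip at the stop; the channel covers its lower 145 mm, the last 65 mm of handle stand clear beyond the high end.
- rest_low (a point): where the probe's tip lies when the probe is parked in the rest (on the parked probe's axis, 9 mm above the channel's floor, 1.5 mm from the stop); 45 mm above the bench
- rest_high (a point): where the end of the probe's handle lies when the probe is parked in the rest; 193 mm above the bench. The parked axis runs from here to rest_low.
- coil_copper: Fixed upright coil, copper winding between black flanges, 84 mm across, 90 mm high, with a terminal block 30 mm high reaching 60 mm from the axis. Open at the top: bore 36 mm wide. Origin under its centre. In the bore a white sprung floor disc, 33 mm across, lies somewhere between 35 and 64 mm below the rim: its height varies and is not reported.
- coil_copper_mouth (a point): centre of the copper coil's open mouth, level with its rim, 90 mm above the bench
- floor (a joint): how far the copper coil's white sprung floor is pressed down, m: 0 = up, 0.010 = end of its travel. It takes about 2 N to start moving and 0.7 N more for each mm
- coil_green: Fixed coil of the same shape and size with a green winding: not to be touched with the probe. Origin under its centre.
- drum: bystander: grey drilled plastic drum, 66 mm across, 75 mm high (89 with its pin), loose, origin under its centre
- slab: bystander: plaster disc 110 mm across, 18 mm thick (30 with its pin), loose, origin under its centre
- plaster_drum: bystander: plaster cylinder 60 mm across, 60 mm high (72 with its pin), loose, origin under its centre
- level: bystander: wooden spirit level 240 x 22 x 36 mm high, long along its x, loose, origin under its centre
- weight: bystander: brass knob weight 36 mm across, 50 mm high, loose, origin under its centre
- ruler: bystander: white ruler 220 x 34 x 4 mm, long along its x, loose, origin under its centre
There are look-alikes about, which are no part of the job. What is shaped like the rest but blue or yellow is not meant. Of the things shaped like the probe, the green one is meant.

How it is judged:
On the way, in this order (a step that is already met when the one before it is completed fails the run):
1. the probe lies in the slanted rest, tip down, let go (distance between probe_tip and rest_low below 0.035 m and distance between probe_top and rest_high below 0.035 m and contact force between the fingers and probe below 0.05 N and linear speed of probe below 0.02 m/s), for 0.2 s.
2. the upright probe's tip, inside the copper coil, holds the sprung floor pressed by 2 mm or more (value of joint floor above 0.002 m and horizontal distance between probe_tip and coil_copper_mouth below 0.018 m and z of probe_tip in the frame of coil_copper below 0.055 m and angle between probe's own x axis and vertical above 2.75 rad), for 0.3 s.
At the end, for the whole second after the job is handed in: The probe lies still in the slanted rest again, let go: its tip within 35 mm of rest_low and its handle's end within 35 mm of rest_high; the copper coil's floor is up again (within 1 mm) (all of step 1 and value of joint floor below 0.001 m); the robot touches nothing.
It fails at once if the probe is dropped, not laid down: it falls free of the fingers at over 0.6 m/s (contact force between the fingers and probe below 0.05 N and linear speed of probe above 0.6 m/s).
It fails at once if the copper coil's floor pushed more than 8 mm, near the end of its travel (value of joint floor above 0.008 m).
It fails at once if the probe touches the green coil (over 1 N) (contact force between probe and coil_green above 1 N).
It fails at once if a bystander moved by more than 30 mm (distance of any of drum, slab, plaster_drum, level, weight, ruler from where it was at the start of the episode above 0.03 m).
It also fails if it takes over 64 s, if anything falls off the work surface, if the arm or the gripper's body presses on something with over 40 N, if the wrist force passes 120 N, or if a joint passes its speed limit or range.

### The arm

A 7-joint arm with a two-finger parallel gripper is mounted at the origin on the work surface. World frame = base frame: x ahead of the robot, y to its left, z up, the work surface at z = 0. Lengths are in m, angles in rad, forces in N, time in s.
With the tool pointing down it reaches from about 0.35 to 0.9 m from the base axis. Payload 7.2 kg.
Tool frame: the origin (TCP) lies on the centre line of the jaws, within the pads' length; the fingertips stand 22 mm ahead of it and the grasp point (between the pads) lies 3 mm ahead of it (arm.tip_extent is the distance from the TCP to the fingertips, in m); z points along the fingers, y is the line along which they close (so a half turn about z gives the same grasp; the last joint's range is limited). The gripper opens to 85 mm and grips with 20 to 120 N. Pads are 22 mm wide; open, the fingers measure 114 mm over their backs; the gripper's body (76 mm by 85 mm) begins 54 mm behind the grasp point. The pads swing forward as they close: fully open they stand 13 mm farther back than shut.
Start: joints at [-1.271, 0.411, -0.013, 1.596, 0.006, 1.134, -0.082], TCP at [0.225, 0.583, 0.253] pointing down, gripper open.
Joint ranges: [-2.95, 2.95], [-0.29, 1.99], [-1.47, 1.44], [0.14, 2.54], [-1.03, 4.17], [0.13, 1.85], [-2.86, 2.86]. Speed limits (rad/s): [2.39, 2.39, 3.01, 3.01, 3.14, 3.14, 3.14].

### API

Orientations are given as a 3x3 rotation matrix whose columns are the frame's x, y, z axes.
In Python, from workcell import arm, imaging, nets gives the robot as it stands.
- The arm moves only by the tool arm_command, never from a script. Its argument "steps" is a list that holds one entry, the list of rows, each a list of 7 numbers: the shift along the world's x, y, z in mm, then the turn, a rotation vector about the world's x, y, z in rad, then the finger opening in mm, from 0 to 85.4. A call has exactly 8 rows; each row is the pose to reach, as a shift and turn from the pose commanded when the call began; what a row does not reach only later rows make up. A row lasts 1/8 s, in which the tool goes at most 62.5 mm and 10.7 degrees, less where a joint would pass 70% of its speed; a pose out of reach is approached as far as the arm can. A call with a gripper value outside its range is refused whole. The fingers move at their own pace and stop on an object; "force" is the grip in N (left out, the last holds). Time passes only in rows, so rows that repeat a pose let the fingers close, or fill a call up. It gives the time, the measured TCP pose, the force, the opening and the grip force at its end, in the units of the state.
- arm.observe(): the state, without advancing time (a new reading comes with each control period).
- imaging.read_camera(name): name is "side" or "top"; returns (picture, depth): 480x640x3 uint8, red, green, blue; 480x640 float32, m along the optical axis (not along the pixel's ray), 0 where there is no reading.
- imaging.camera_model(name): a dict with "K" (3x3 intrinsics, pixels), "k1" (the pictures are not rectified: a ray, as slopes to the right and down, at radius r is drawn at 1 + k1 r^2 times it, then the intrinsics apply), "rvec" (rotation vector, rad) and "tvec" (3), from world to camera coordinates, as OpenCV has them. Camera axes: x right, y down, z forward; pixel columns grow to the right and rows downward; lengths in m; the calibration is good to about 2 mm. A picture is of the moment at which its call begins. camera_model takes no time and is no camera call.
- arm.finish_job(): hands the job in; it is judged then, once.
Trained networks look in the newest picture that a camera, given by its name, has taken for a name from the list of things; names that differ only in an ending like _2 or _b are one class to them, and where a whole thing is asked for, a point or a joint stands for the part that bears it (a point fixed in the world has none). Each returns a list of dicts, best first, with "confidence" (0 to 1); they miss things now and then, are a little off and sometimes report something else, mostly with a low value. They report only what shows in the picture. A call takes as long as a camera call. They do not tell look-alikes from the thing itself.
- nets.find_in(target, camera): "location" ([x, y, z] in m, in world coordinates, good to about 4 mm: the middle of the surface that is visible of it).
- nets.tip_of(target, camera): "location" ([x, y, z] in m, in world coordinates, good to about 4 mm: a listed point, or the origin of a listed thing).
The state is a dict: "t": time; "joints": joint angles; "joint_velocities": joint speeds; "tau": joint torques, N m; "ee_pos": TCP position; "orientation": TCP orientation; "ft_force": force on the tool from outside, world axes, zero at the start; "ft_torque": the same for the moment, N m; "finger_gap": finger opening in m; "grip_force": force on a finger pad.
Only numpy, scipy, OpenCV 4.12 (cv2) and the standard library are available. Lean on these libraries where they do the work, as an engineer would, in place of code of your own. Each camera call takes 0.05 s, during which the arm holds its last target. There are 200 camera calls.

## Working session

There is one attempt and no reset: what is moved stays moved. The work goes in short steps, Python scripts to look and compute and a tool call to move; the robot and the scene stay as the last step left them, time stands still between calls to the robot, and variables do not carry over. Pictures are saved under pics/ and viewed, at most 10 in all, crops included, and the job is handed in when it is done.

Besides the shell and the picture viewer there is one more tool, called after "Emit:" as a command line: name --argument value ..., lists and objects as JSON in quotes. arm_command: Moves the arm, as the interface text tells. Its arguments: {"type":"object","properties":{"steps":{"type":"array"},"force":{"type":"number"}},"required":["steps"]}

```bash
ls; mkdir -p pics; cat > h.py <<'E'
import numpy as np, cv2
from workcell import arm, imaging, nets
def cloud(name):
    p,d=imaging.read_camera(name); m=imaging.camera_model(name)
    K=np.array(m["K"]);k1=m["k1"];R=cv2.Rodrigues(np.array(m["rvec"],float))[0];t=np.array(m["tvec"],float).ravel()
    v,u=np.mgrid[0:480,0:640]
    q=cv2.undistortPoints(np.stack([u,v],-1).reshape(-1,1,2).astype(float),K,np.array([k1,0,0,0,0.])).reshape(480,640,2)
    c=np.dstack([q*d[...,None],d]); W=(c-t)@R
    W[d==0]=np.nan
    return p,W
def save(p,n): cv2.imwrite('pics/'+n,p[...,::-1])
E
python3 - <<'E'
from h import *
for c in ("top","side"):
    p,W=cloud(c); save(p,c+'1.png'); np.save(c+'1.npy',W)
    for n in ("probe_tip","probe_top","probe","rest","rest_low","rest_high","coil_copper","coil_copper_mouth","coil_green"):
        print(c,n,[(np.round(o["location"],3).tolist(),round(o["confidence"],2)) for o in nets.tip_of(n,c)])
s=arm.observe();print(s["t"],s["ee_pos"],s["orientation"],s["ft_force"])
E
```

```text
pics
top probe_tip [([0.555, -0.216, 0.007], 0.87), ([0.509, -0.44, 0.009], 0.74)]
top probe_top [([0.392, -0.346, 0.009], 0.94), ([0.319, -0.535, 0.008], 0.66)]
top probe [([0.476, -0.28, 0.009], 0.87), ([0.411, -0.49, 0.009], 0.55), ([0.513, 0.068, 0.049], 0.3)]
top rest [([0.278, 0.277, -0.001], 0.87), ([0.502, 0.016, -0.005], 0.85), ([0.252, -0.332, 0.002], 0.79)]
top rest_low [([0.253, -0.284, 0.045], 0.89), ([0.519, 0.068, 0.047], 0.82), ([0.282, 0.321, 0.044], 0.57)]
top rest_high [([0.273, 0.179, 0.194], 0.67), ([0.479, -0.073, 0.192], 0.6)]
top coil_copper [([0.459, 0.268, 0.002], 0.94)]
top coil_copper_mouth [([0.461, 0.267, 0.091], 0.71)]
top coil_green [([0.636, 0.268, -0.0], 0.71)]
side probe_tip [([0.558, -0.211, 0.005], 0.79)]
side probe_top [([0.393, -0.345, 0.007], 0.86), ([0.319, -0.536, 0.007], 0.82)]
side probe [([0.471, -0.28, 0.009], 0.85), ([0.416, -0.487, 0.014], 0.7)]
side rest [([0.501, 0.02, -0.001], 0.97), ([0.252, -0.33, 0.001], 0.87), ([0.278, 0.275, -0.004], 0.64)]
side rest_low [([0.254, -0.276, 0.045], 0.8), ([0.515, 0.069, 0.042], 0.78), ([0.279, 0.328, 0.049], 0.56)]
side rest_high [([0.247, -0.424, 0.196], 0.82), ([0.477, -0.08, 0.193], 0.75), ([0.275, 0.178, 0.194], 0.7)]
side coil_copper [([0.46, 0.271, 0.0], 0.71), ([0.556, -0.214, 0.004], 0.31)]
side coil_copper_mouth [([0.462, 0.272, 0.091], 0.6)]
side coil_green [([0.639, 0.264, 0.004], 0.97)]
1.0 [0.22473913 0.58319787 0.2532998 ] [[-9.33109940e-01  3.59591212e-01 -1.35178195e-05]
 [ 3.59591211e-01  9.33109939e-01  4.73512728e-05]
 [ 2.96407133e-05  3.93230543e-05 -9.99999999e-01]] [-0.45813281 -0.8890146  -0.68668083]
```

View pics/top1.png

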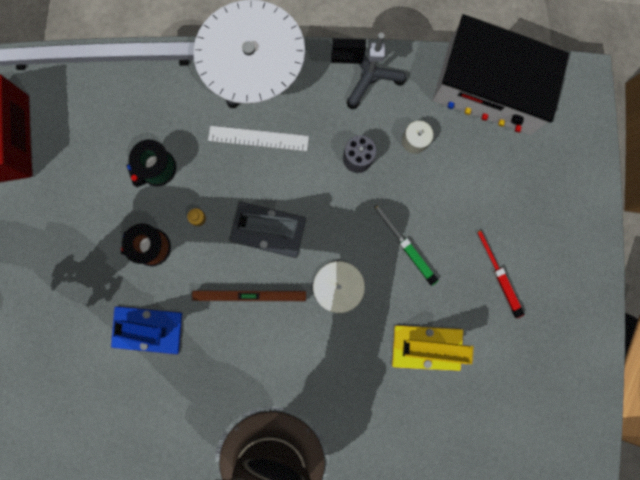

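View pics/side1.png

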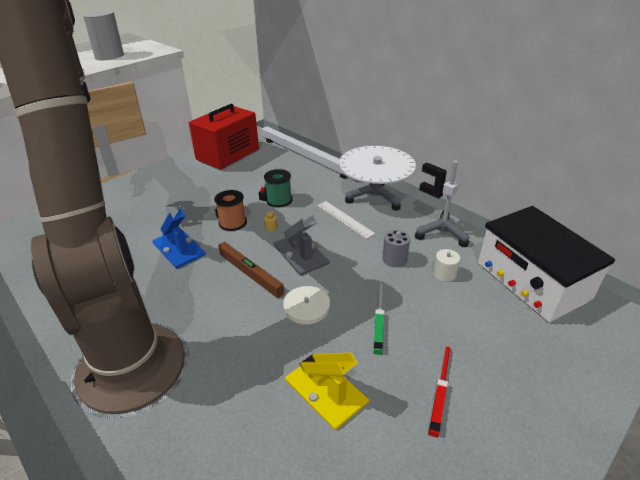

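The top view shows the green probe (tip at 378,208, black end at 433,280), the grey rest (268,228), the copper coil (146,244) and the green coil (153,162), all matching the nets. Next I'll refine these positions from the depth data.

```bash
python3 - <<'E'
from h import *
for c in ("top","side"):
    p=cv2.imread(f'pics/{c}1.png')[...,::-1].astype(int); W=np.load(c+'1.npy')
    r,g,b=p[...,0],p[...,1],p[...,2]; x,y,z=W[...,0],W[...,1],W[...,2]
    # probe handle
    m=(g>r+40)&(g>b+30)&(np.hypot(x-.45,y+.29)<.15)&(z<.05)
    P=W[m]; top=P[P[:,2]>.013]; print(c,'handle n',len(P),'zmax',np.percentile(P[:,2],95))
    rect=cv2.minAreaRect(top[:,:2].astype(np.float32)); print(' rect',rect)
    # copper rim
    m=(np.hypot(x-.46,y-.27)<.06)&(abs(z-.09)<.006); P=W[m][:,:2]
    print(' rim n',len(P),cv2.minEnclosingCircle(P.astype(np.float32)), np.median(W[m][:,2]))
    m=(np.hypot(x-.637,y-.266)<.06)&(abs(z-.09)<.006); P=W[m][:,:2]
    print(' green rim',cv2.minEnclosingCircle(P.astype(np.float32)))
    # rest base top z~.012
    m=(np.hypot(x-.50,y-.017)<.1)&(abs(z-.012)<.005)&(r+g+b<330); P=W[m][:,:2]
    print(' base',len(P),cv2.minAreaRect(P.astype(np.float32)))
    m=(np.hypot(x-.50,y-.0)<.12)&(z>.03)&(z<.25)
    P=W[m]; print(' chan',len(P),P.min(0),P.max(0))
    h=np.array([.039,.144]);h/=np.hypot(*h); n=np.array([h[1],-h[0]])
    # lateral extents of channel vs along
    s=(P[:,:2]-[.5,.017])@h; l=(P[:,:2]-[.5,.017])@n
    for a in np.arange(-.09,.1,.02):
        k=abs(s-a)<.01
        if k.sum()>5: print('  s%.2f n%d l[%.3f %.3f] z[%.3f %.3f]'%(a,k.sum(),l[k].min(),l[k].max(),P[k,2].min(),P[k,2].max()))
E
```

```text
top handle n 351 zmax 0.02203556814044854
 rect ((0.4390403628349304, -0.305161714553833), (0.08159685879945755, 0.018557172268629074), 37.29551315307617)
 rim n 1029 ((0.46062830090522766, 0.27290958166122437), 0.042688220739364624) 0.09072329684258687
 green rim ((0.6375772356987, 0.2678990960121155), 0.04375900328159332)
 base 1672 ((0.5025731325149536, 0.01214996725320816), (0.16844847798347473, 0.1412779986858368), 72.64393615722656)
 chan 1057 [ 0.47136075 -0.04372349  0.03445948] [0.53214156 0.08121525 0.15325503]
  s-0.05 n194 l[-0.015 0.021] z[0.121 0.153]
  s-0.03 n183 l[-0.015 0.020] z[0.104 0.151]
  s-0.01 n177 l[-0.016 0.019] z[0.083 0.129]
  s0.01 n166 l[-0.017 0.018] z[0.063 0.108]
  s0.03 n159 l[-0.018 0.017] z[0.046 0.089]
  s0.05 n161 l[-0.018 0.017] z[0.034 0.070]
  s0.07 n17 l[-0.017 0.016] z[0.043 0.051]
side handle n 283 zmax 0.01971747812480951
 rect ((0.4301134943962097, -0.3141980469226837), (0.10525115579366684, 0.016823720186948776), 36.94855880737305)
 rim n 342 ((0.4588254988193512, 0.2690258026123047), 0.04415277764201164) 0.08899640483846324
 green rim ((0.637114405632019, 0.26394274830818176), 0.046002957969903946)
 base 842 ((0.5006518959999084, 0.01614019274711609), (0.1514279991388321, 0.0905047059059143), 77.96726989746094)
 chan 663 [ 0.46967398 -0.04677555  0.03005016] [0.52315879 0.07848015 0.15358552]
  s-0.07 n18 l[-0.015 0.022] z[0.135 0.142]
  s-0.05 n227 l[-0.015 0.023] z[0.030 0.154]
  s-0.03 n175 l[-0.016 0.018] z[0.031 0.146]
  s-0.01 n81 l[-0.017 0.017] z[0.032 0.124]
  s0.01 n61 l[-0.018 0.016] z[0.030 0.101]
  s0.03 n77 l[-0.018 0.014] z[0.030 0.084]
  s0.05 n24 l[-0.019 0.010] z[0.032 0.061]
```

Emit:
arm_command --steps '[[[25,-54,8,0,0,-0.13,85],[50,-108,16,0,0,-0.26,85],[75,-162,24,0,0,-0.39,85],[100,-216,32,0,0,-0.52,85],[125,-270,40,0,0,-0.65,85],[150,-324,48,0,0,-0.78,85],[175,-378,54,0,0,-0.91,85],[200,-430,60,0,0,-1.04,85]]]' --force 80

```text
t: 2.0
ee_pos: [0.4253, 0.1513, 0.3139]
orientation: [[-0.158, 0.987, 0.001], [0.987, 0.158, 0.001], [0.001, 0.001, -1.0]]
ft_force: [1.1, -0.1, -0.3]
finger_gap: 0.0852
grip_force: 0.0
```

Emit:
arm_command --steps '[[[0,-59,0,0,0,-0.135,85],[0,-118,0,0,0,-0.27,85],[0,-177,0,0,0,-0.405,85],[0,-236,0,0,0,-0.54,85],[0,-295,-30,0,0,-0.675,60],[0,-354,-75,0,0,-0.81,50],[0,-413,-120,0,0,-0.945,50],[0,-471,-160,0,0,-1.08,50]]]'

```text
t: 3.0
ee_pos: [0.4251, -0.2906, 0.1725]
orientation: [[0.796, 0.606, 0.001], [0.606, -0.796, -0.0], [0.001, 0.001, -1.0]]
ft_force: [1.4, 1.6, 1.0]
finger_gap: 0.0498
grip_force: 0.0
```

```bash
python3 - <<'E'
from h import *
p,W=cloud("side"); save(p,'side2.png')
for n in ("probe_tip","probe_top"):
  for c in ("side",):
    print(n,[(np.round(o["location"],3).tolist(),round(o["confidence"],2)) for o in nets.tip_of(n,c)])
s=arm.observe();print(s["t"],s["ee_pos"],s["orientation"],s["joints"],arm.tip_extent)
cv2.imwrite('pics/c2.png',cv2.resize(cv2.imread('pics/side2.png')[200:460,250:550],None,fx=2,fy=2))
E
```

```text
probe_tip [([0.56, -0.215, 0.007], 0.71), ([0.506, -0.44, 0.013], 0.7)]
probe_top [([0.321, -0.54, 0.009], 0.87), ([0.395, -0.343, 0.008], 0.86)]
3.15 [ 0.42252212 -0.29179573  0.17135062] [[ 0.7972677   0.60360109 -0.00547051]
 [ 0.60360473 -0.79728289 -0.00114545]
 [-0.00505294 -0.00238879 -0.99998438]] [-0.13772797  0.40547541  0.83059232  1.99240782 -0.37348159  0.90614588
 -0.03387477] 0.022
```

View pics/c2.png

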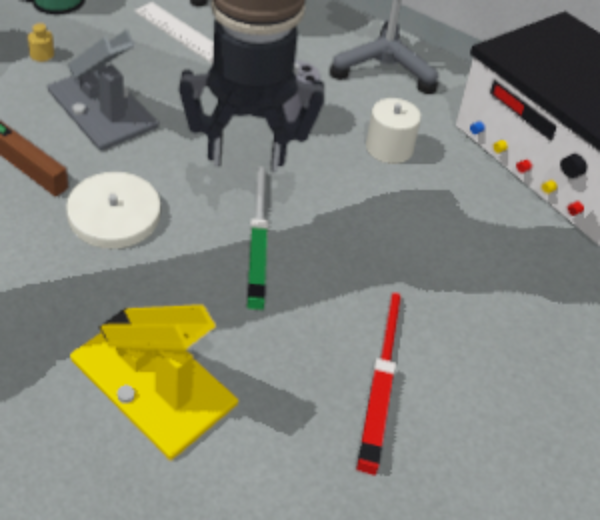

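The crop shows the gripper upright above the green probe (stem 262,190, handle end 257,300), with nothing in the way. Descending to the grasp.

Emit:
arm_command --steps '[[[1,-13,-20,0,0,0,50],[2,-26,-50,0,0,0,50],[2,-26,-85,0,0,0,50],[2,-26,-115,0,0,0,50],[2,-26,-130,0,0,0,50],[2,-26,-138,0,0,0,50],[2,-26,-138,0,0,0,50],[2,-26,-138,0,0,0,50]]]'

```text
t: 4.15
ee_pos: [0.4273, -0.3155, 0.0364]
orientation: [[0.794, 0.608, 0.001], [0.608, -0.794, -0.001], [0.001, 0.001, -1.0]]
ft_force: [0.3, 0.2, 0.1]
finger_gap: 0.0504
grip_force: 0.0
```

Emit:
arm_command --steps '[[[-2,-2,-5,0,0,0,50],[-2,-2,-10,0,0,0,50],[-2,-2,-10,0,0,0,50],[-2,-2,-10,0,0,0,10],[-2,-2,-10,0,0,0,10],[-2,-2,-10,0,0,0,10],[-2,-2,-10,0,0,0,10],[-2,-2,-10,0,0,0,10]]]'

```text
t: 5.15
ee_pos: [0.4248, -0.3174, 0.0259]
orientation: [[0.794, 0.608, 0.0], [0.608, -0.794, -0.0], [0.0, 0.0, -1.0]]
ft_force: [-1.1, -0.4, 6.1]
finger_gap: 0.0162
grip_force: 78.8
```

Emit:
arm_command --steps '[[[0,0,5,0,0,0,10],[0,0,25,0,0,0,10],[0,0,60,0,0,0,10],[0,0,110,0,0,0,10],[0,0,160,0,0,0,10],[0,0,210,0,0,0,10],[0,0,260,0,0,0,10],[0,0,280,0,0,0,10]]]'

```text
t: 6.15
ee_pos: [0.4247, -0.3183, 0.3095]
orientation: [[0.794, 0.607, 0.004], [0.607, -0.794, -0.001], [0.003, 0.004, -1.0]]
ft_force: [-1.0, -0.2, -0.5]
finger_gap: 0.016
grip_force: 78.3
```

```bash
cat > probe.py <<'E'
from h import *
def inhand():
    s=arm.observe();R=np.array(s["orientation"]);p=np.array(s["ee_pos"])
    for c in ("top","side"):
        pic,W=cloud(c)
        for n in ("probe_tip","probe_top"):
            for o in nets.tip_of(n,c):
                L=np.array(o["location"]); 
                if np.linalg.norm(L-p)<.26: print(c,n,np.round(L,3),'tool',np.round(R.T@(L-p),3),round(o["confidence"],2))
        q=pic.astype(int);m=(q[...,1]>q[...,0]+40)&(q[...,1]>q[...,2]+30)&(np.linalg.norm(W-p,axis=-1)<.2)
        P=(W[m]-p)@R
        if len(P): print(c,'green pts tool',len(P),np.percentile(P,3,axis=0).round(3),np.percentile(P,97,axis=0).round(3))
    print(s["t"],p.round(4),R.round(3).tolist(),s["finger_gap"],s["grip_force"],s["ft_force"])
    return p,R,pic
E
python3 - <<'E'
from probe import *
from scipy.spatial.transform import Rotation as Ro
p,R,pic=inhand()
a=np.radians(77.5);h=np.array([np.cos(a),np.sin(a),0]);Z=np.array([0,0,1.])
x=(h-Z)/2**.5;y=np.array([h[1],-h[0],0]);z=np.cross(x,y)
T=np.c_[x,y,z]; print(T.round(3).tolist(), Ro.from_matrix(T@R.T).as_rotvec())
high=np.array([.481,-.076,.193]); print('tcp parked',high-T@np.array([-.042,0,.017]))
E
```

```text
top probe_tip [ 0.557 -0.216  0.291] tool [ 0.168 -0.001  0.019] 0.66
top green pts tool 248 [ 0.017 -0.01   0.005] [0.059 0.006 0.011]
side probe_top [ 0.396 -0.346  0.292] tool [-0.039  0.004  0.018] 0.61
side green pts tool 319 [-0.044 -0.008  0.009] [0.055 0.007 0.025]
6.15 [ 0.4247 -0.3183  0.3095] [[0.794, 0.607, 0.004], [0.607, -0.794, -0.001], [0.003, 0.004, -1.0]] 0.01604746354470393 78.28192949295044 [-0.99284196 -0.17374163 -0.4885171 ]
[[0.153, 0.976, -0.153], [0.69, -0.216, -0.69], [-0.707, 0.0, -0.707]] [-0.67538031  0.43539622  0.66131741]
tcp parked [ 0.49002971 -0.03526961  0.17532233]
```

Emit:
arm_command --steps '[[[9,41,0,-0.084,0.054,0.083,10],[19,82,0,-0.169,0.109,0.165,10],[28,123,0,-0.253,0.163,0.248,10],[37,164,0,-0.338,0.218,0.331,10],[47,205,0,-0.422,0.272,0.413,10],[56,246,0,-0.507,0.327,0.496,10],[65,287,0,-0.591,0.381,0.579,10],[75,328,0,-0.675,0.435,0.661,10]]]'

```text
t: 7.45
ee_pos: [0.4996, 0.0121, 0.3046]
orientation: [[0.148, 0.976, -0.157], [0.687, -0.216, -0.694], [-0.711, -0.005, -0.703]]
ft_force: [1.3, -0.1, -1.0]
finger_gap: 0.0158
grip_force: 78.4
```

```bash
cat >> probe.py <<'E'
from scipy.spatial.transform import Rotation as Ro
E
python3 - <<'E'
from probe import *
p,R,pic=inhand(); save(pic,'side3.png')
T=np.array([[0.153, 0.976, -0.153], [0.69, -0.216, -0.69], [-0.707, 0.0, -0.707]])
print(Ro.from_matrix(T@R.T).as_rotvec(), arm.observe()["joints"])
for n in (0,.02,.06): print(n,((np.array([.490,-.0353,.1753])-T[:,2]*n-T[:,0]*.004-p)*1000).round(1))
E
```

```text
top probe_top [ 0.489 -0.031  0.323] tool [-0.044 -0.001  0.019] 0.93
top green pts tool 188 [-0.043 -0.006  0.004] [0.047 0.007 0.019]
side probe_tip [0.523 0.117 0.17 ] tool [0.171 0.001 0.018] 0.8
side probe_top [ 0.496 -0.025  0.322] tool [-0.038  0.004  0.014] 0.69
side green pts tool 147 [-0.042 -0.011  0.01 ] [0.056 0.006 0.027]
7.45 [0.4996 0.0121 0.3046] [[0.148, 0.976, -0.157], [0.687, -0.216, -0.694], [-0.711, -0.005, -0.703]] 0.015828638843478297 78.372323513031 [ 1.31907931 -0.12058885 -0.96056667]
[ 0.00492743 -0.00654836 -0.00059711] [-1.00983382  0.48572302  0.73192839  1.74800087  0.3599495   1.44490219
 -0.61552464]
0 [ -10.2  -50.2 -126.5]
0.02 [  -7.2  -36.4 -112.3]
0.06 [ -1.1  -8.8 -84. ]
```

View pics/side3.png

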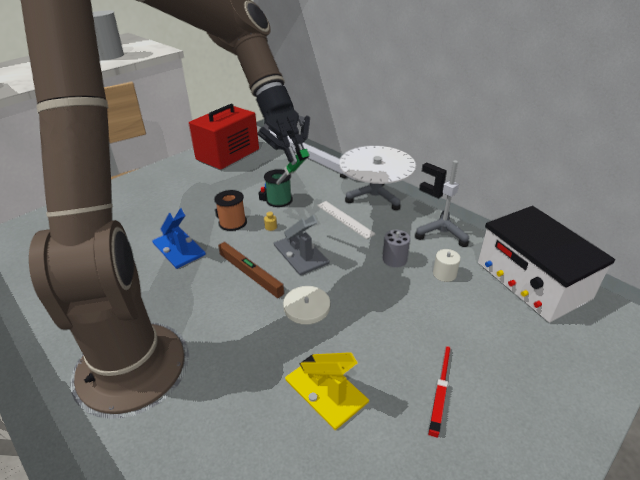

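The probe is held tilted with its tip at (283,180), and the rest sits at (300,240), clear of everything.

Emit:
arm_command --steps '[[[0,-3,-30,0.005,-0.006,0,10],[-1,-6,-60,0.005,-0.006,0,10],[-1,-9,-84,0.005,-0.006,0,10],[-3,-18,-94,0.005,-0.006,0,10],[-5,-28,-104,0.005,-0.006,0,10],[-7,-36,-112,0.005,-0.006,0,10],[-7,-36,-112,0.005,-0.006,0,10],[-7,-36,-112,0.005,-0.006,0,10]]]'

```text
t: 8.75
ee_pos: [0.4931, -0.025, 0.1938]
orientation: [[0.156, 0.976, -0.152], [0.693, -0.218, -0.687], [-0.704, 0.002, -0.71]]
ft_force: [0.7, 1.4, -1.4]
finger_gap: 0.0161
grip_force: 78.4
```

```bash
python3 - <<'E'
from probe import *
p,R,pic=inhand()
T=np.array([[0.153, 0.976, -0.153], [0.69, -0.216, -0.69], [-0.707, 0.0, -0.707]])
print(Ro.from_matrix(T@R.T).as_rotvec())
for n in (0,.01): print(n,((np.array([.490,-.0353,.1753])-T[:,2]*n-T[:,0]*.004-p)*1000).round(1))
t,_=imaging.read_camera("top")
a=cv2.resize(t[170:270,210:330],None,fx=4,fy=4,interpolation=cv2.INTER_CUBIC); b=cv2.resize(pic[180:280,240:360],None,fx=4,fy=4,interpolation=cv2.INTER_CUBIC)
save(np.vstack([a,b])[:, :],'c4.png'); print(a.shape)
save(np.hstack([cv2.resize(a,(400,333)),cv2.resize(b,(400,333))]),'c4.png')
E
```

```text
top probe_top [ 0.482 -0.066  0.213] tool [-0.044 -0.002  0.016] 0.68
top green pts tool 170 [-0.043 -0.006  0.003] [0.053 0.007 0.019]
side probe_tip [0.518 0.078 0.061] tool [0.169 0.002 0.019] 0.72
side probe_tip [0.514 0.068 0.043] tool [ 0.174 -0.     0.04 ] 0.3
side probe_top [ 0.356  0.052 -0.001] tool [ 0.169 -0.151  0.106] 0.75
side probe_top [ 0.486 -0.065  0.21 ] tool [-0.04   0.002  0.017] 0.61
side green pts tool 112 [-0.046 -0.01   0.009] [0.053 0.006 0.025]
8.75 [ 0.4931 -0.025   0.1938] [[0.156, 0.976, -0.152], [0.693, -0.218, -0.687], [-0.704, 0.002, -0.71]] 0.016059471219166826 78.39890956878662 [ 0.65122298  1.42936873 -1.37973001]
[-0.00406933  0.00307564  0.00197727]
0 [ -3.7 -13.  -15.7]
0.01 [-2.1 -6.1 -8.6]
(400, 480, 3)
```

View pics/c4.png

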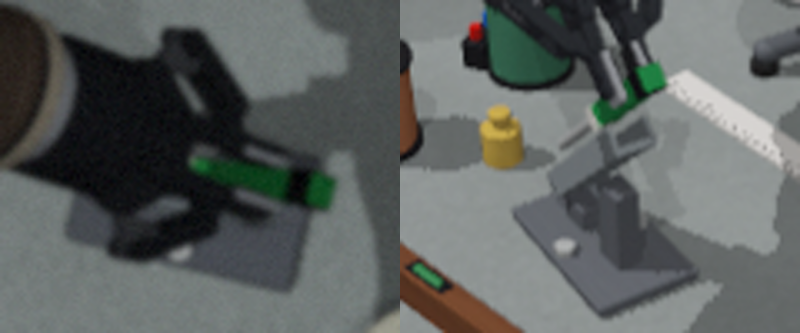

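The probe hovers over the channel, well aligned in both crops. Lowering it in.

Emit:
arm_command --steps '[[[-1,-3,-3,0,0,0,10],[-1,-5,-6,0,0,0,10],[-2,-7,-9,0,0,0,10],[-3,-9,-11,0,0,0,10],[-3,-11,-13,0,0,0,10],[-3,-11,-13,0,0,0,10],[-3,-11,-13,0,0,0,10],[-3,-11,-13,0,0,0,10]]]'

```text
t: 10.1
ee_pos: [0.4898, -0.0362, 0.1806]
orientation: [[0.156, 0.976, -0.153], [0.693, -0.218, -0.687], [-0.704, 0.002, -0.71]]
ft_force: [0.0, -0.7, -0.7]
finger_gap: 0.016
grip_force: 78.4
```

Emit:
arm_command --steps '[[[0,-1,-1,0,0,0,10],[0,-1,-1,0,0,0,10],[0,-2,-2,0,0,0,10],[0,-2,-2,0,0,0,10],[0,-2,-2.5,0,0,0,10],[0,-2,-2.5,0,0,0,10],[0,-2,-2.5,0,0,0,10],[0,-2,-2.5,0,0,0,10]]]'

```text
t: 11.1
ee_pos: [0.4897, -0.0383, 0.178]
orientation: [[0.156, 0.976, -0.153], [0.693, -0.218, -0.687], [-0.704, 0.002, -0.71]]
ft_force: [-0.4, 0.4, -0.7]
finger_gap: 0.0158
grip_force: 78.4
```

Emit:
arm_command --steps '[[[0,-0.5,-0.5,0,0,0,10],[0,-1,-1,0,0,0,10],[0,-1,-1.5,0,0,0,10],[0,-1.5,-1.5,0,0,0,10],[0,-1.5,-2,0,0,0,10],[0,-1.5,-2,0,0,0,10],[0,-1.5,-2,0,0,0,10],[0,-1.5,-2,0,0,0,10]]]'

```text
t: 12.1
ee_pos: [0.4898, -0.0395, 0.1765]
orientation: [[0.156, 0.976, -0.153], [0.693, -0.218, -0.688], [-0.704, 0.002, -0.71]]
ft_force: [-1.3, 4.6, 6.6]
finger_gap: 0.0156
grip_force: 79.5
```

Contact with the channel floor. Letting go and backing off along the channel normal.

Emit:
arm_command --steps '[[[0,0,0.5,0,0,0,20],[0,0,0.5,0,0,0,30],[0,0,0.5,0,0,0,40],[0,0,0.5,0,0,0,40],[2,7,7,0,0,0,40],[4,20,20,0,0,0,40],[9,41,42,0,0,0,40],[15,69,70,0,0,0,40]]]'

```text
t: 13.1
ee_pos: [0.5046, 0.0299, 0.247]
orientation: [[0.156, 0.976, -0.154], [0.692, -0.219, -0.688], [-0.704, 0.001, -0.71]]
ft_force: [0.6, 0.3, -0.1]
finger_gap: 0.04
grip_force: 0.0
```

```bash
python3 - <<'E'
from probe import *
p,R,pic=inhand()
a=np.radians(77.5);h=np.array([np.cos(a),np.sin(a),0]);Z=np.array([0,0,1.]);y=np.array([h[1],-h[0],0])
z=(h-Z)/2**.5;x=np.cross(y,z);T=np.c_[x,y,z];print(T.round(3).tolist(),Ro.from_matrix(T@R.T).as_rotvec())
top,_=imaging.read_camera("top")
a=top[170:270,210:330];b=pic[180:280,240:360]
save(np.hstack([cv2.resize(a,(400,333),interpolation=cv2.INTER_CUBIC),cv2.resize(b,(400,333),interpolation=cv2.INTER_CUBIC)]),'c5.png')
for c in ("top","side"):
    q,W=cloud(c);q=q.astype(int);m=(q[...,1]>q[...,0]+40)&(q[...,1]>q[...,2]+30)&(np.linalg.norm(W-[.49,-.04,.16],axis=-1)<.1)
    P=W[m]; P=P[np.isfinite(P[:,0])]; u,s,v=np.linalg.svd(P-P.mean(0)); print(c,len(P),P.mean(0).round(4),v[0].round(3), 'top extreme', P[P[:,2]>np.percentile(P[:,2],97)].mean(0).round(4))
E
```

```text
top probe_tip [0.51  0.07  0.041] tool [ 0.174 -0.003  0.118] 0.61
top probe_top [ 0.481 -0.078  0.195] tool [-0.041  0.001  0.115] 0.58
top green pts tool 250 [-0.04  -0.007  0.103] [0.058 0.008 0.118]
side probe_tip [0.513 0.067 0.041] tool [ 0.172 -0.     0.119] 0.24
side probe_top [ 0.485 -0.077  0.188] tool [-0.035  0.005  0.118] 0.67
side green pts tool 109 [-0.042 -0.009  0.11 ] [0.029 0.008 0.125]
13.1 [0.5046 0.0299 0.247 ] [[0.156, 0.976, -0.154], [0.692, -0.219, -0.688], [-0.704, 0.001, -0.71]] 0.04000580858784738 0.0 [ 0.64961042  0.3159996  -0.05663792]
[[0.153, 0.976, 0.153], [0.69, -0.216, 0.69], [0.707, 0.0, -0.707]] [ 1.52966242 -0.34048948  0.00309895]
top 252 [ 0.4908 -0.0353  0.1625] [-0.165 -0.733  0.66 ] top extreme [ 0.482  -0.0711  0.1979]
side 110 [ 0.4799 -0.0608  0.1748] [-0.039 -0.71   0.704] top extreme [ 0.477  -0.073   0.1983]
```

View pics/c5.png

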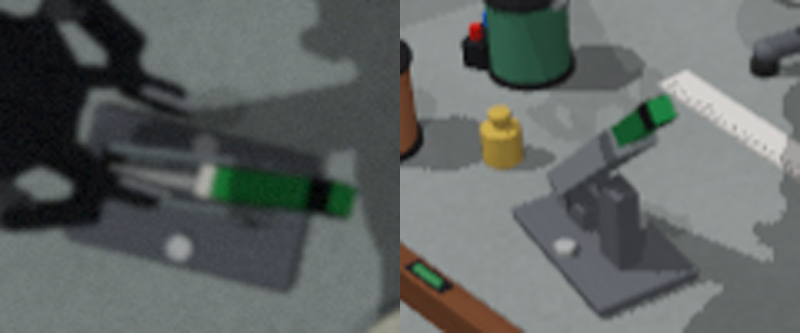

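The probe lies in the channel, its handle standing clear (top view 330,190). Now I swing the tool round to line up with the probe axis from the handle end.

Emit:
arm_command --steps '[[[0,0,40,0.17,-0.038,0,40],[-2,-10,80,0.34,-0.076,0,40],[-6,-35,100,0.51,-0.114,0,40],[-11,-65,105,0.68,-0.151,0,40],[-17,-95,105,0.85,-0.189,0,40],[-23,-125,100,1.02,-0.227,0,40],[-29,-155,90,1.19,-0.265,0,40],[-35,-180,80,1.36,-0.303,0,40]]]'

```text
t: 14.55
ee_pos: [0.4696, -0.1523, 0.3267]
orientation: [[0.178, 0.975, 0.131], [0.795, -0.221, 0.565], [0.579, 0.004, -0.815]]
ft_force: [-0.3, 0.7, -0.8]
finger_gap: 0.0397
grip_force: 0.0
```

```bash
cat > goal.py <<'E'
from probe import *
T=np.array([[0.153, 0.976, 0.153], [0.69, -0.216, 0.69], [0.707, 0.0, -0.707]])
high=np.array([.482,-.0765,.192])
def go(d):
    s=arm.observe();R=np.array(s["orientation"]);p=np.array(s["ee_pos"])
    print(s["t"],p.round(4),'rv',Ro.from_matrix(T@R.T).as_rotvec().round(4),'j',np.round(s["joints"],2),s["ft_force"])
    for k in d: print(k,((high+k*T[:,2]-p)*1000).round(1))
E
python3 -c "
from goal import *
go([-.07,-.03,.03])"
```

```text
14.55 [ 0.4696 -0.1523  0.3267] rv [ 0.1641 -0.0329  0.0047] j [-0.1   0.34  0.87  1.82 -0.77  1.53  0.78] [-0.34029327  0.73508254 -0.81539094]
-0.07 [  1.7  27.5 -85.2]
-0.03 [   7.8   55.1 -113.5]
0.03 [  17.    96.5 -155.9]
```

Emit:
arm_command --steps '[[[0,4,-20,0.08,-0.016,0.002,40],[0,10,-40,0.164,-0.033,0.005,40],[1,19,-60,0.164,-0.033,0.005,40],[2,27,-85,0.164,-0.033,0.005,40],[4,37,-95,0.164,-0.033,0.005,40],[6,47,-105,0.164,-0.033,0.005,40],[8,55,-113,0.164,-0.033,0.005,40],[8,55,-113,0.164,-0.033,0.005,40]]]'

```text
t: 15.55
ee_pos: [0.4778, -0.0948, 0.213]
orientation: [[0.154, 0.977, 0.147], [0.694, -0.213, 0.688], [0.703, -0.004, -0.711]]
ft_force: [-0.9, -0.4, 0.5]
finger_gap: 0.0399
grip_force: 0.0
```

```bash
python3 -c "
from goal import *
go([0,.03]); inhand()"
```

```text
15.55 [ 0.4778 -0.0948  0.213 ] rv [ 0.0047 -0.0052 -0.0039] j [ 0.    0.51  0.73  1.98 -0.99  1.45  1.02] [-0.88050507 -0.44540411  0.48087638]
0 [  4.2  18.3 -21. ]
0.03 [  8.8  39.  -42.2]
top probe_tip [0.51  0.07  0.041] tool [-0.001 -0.003  0.241] 0.69
top probe_tip [ 0.483 -0.078  0.192] tool [-0.002  0.001  0.027] 0.69
top probe_tip [ 0.475 -0.076  0.193] tool [-0.001 -0.007  0.027] 0.2
top green pts tool 354 [-0.006 -0.009  0.028] [0.012 0.01  0.126]
side probe_top [ 0.481 -0.076  0.192] tool [-0.002 -0.001  0.028] 0.63
side green pts tool 64 [-0.011 -0.01   0.026] [0.005 0.002 0.098]
15.55 [ 0.4778 -0.0948  0.213 ] [[0.154, 0.977, 0.147], [0.694, -0.213, 0.688], [0.703, -0.004, -0.711]] 0.03988483517843236 0.0 [-0.88050507 -0.44540411  0.48087638]
```

Joint 5 is near its limit (-0.99 of -1.03), so I'll tilt the tool 10° back. The grasp still works because the pads close on parallel faces.

Emit:
arm_command --steps '[[[0,0,0,-0.083,0.018,0,40],[0,0,0,-0.166,0.037,0,40],[2,10,-10,-0.166,0.037,0,40],[5,20,-21,-0.166,0.037,0,40],[7,30,-32,-0.166,0.037,0,40],[9,39,-42,-0.166,0.037,0,40],[9,39,-42,-0.166,0.037,0,40],[9,39,-42,-0.166,0.037,0,40]]]'

```text
t: 16.85
ee_pos: [0.4868, -0.0572, 0.171]
orientation: [[0.179, 0.977, 0.119], [0.8, -0.215, 0.559], [0.572, -0.005, -0.82]]
ft_force: [0.1, -0.0, 0.6]
finger_gap: 0.0399
grip_force: 0.0
```

```bash
python3 -c "
from goal import *
go([.03]); inhand()"
```

```text
16.85 [ 0.4868 -0.0572  0.171 ] rv [ 0.1713 -0.0425 -0.0016] j [-0.16  0.48  0.73  2.05 -0.97  1.21  0.92] [ 0.06325051 -0.03562747  0.64983335]
0.03 [-0.2  1.4 -0.2]
top probe_tip [0.509 0.07  0.045] tool [ 0.033 -0.005  0.177] 0.57
top probe_top [ 0.48  -0.079  0.193] tool [-0.006 -0.003 -0.031] 0.85
top green pts tool 329 [ 0.    -0.009 -0.031] [0.024 0.011 0.066]
side probe_top [ 0.482 -0.076  0.194] tool [-0.003 -0.001 -0.03 ] 0.49
side green pts tool 24 [-0.014 -0.009 -0.03 ] [-0.005  0.007  0.019]
16.85 [ 0.4868 -0.0572  0.171 ] [[0.179, 0.977, 0.119], [0.8, -0.215, 0.559], [0.572, -0.005, -0.82]] 0.03994102141181182 0.0 [ 0.06325051 -0.03562747  0.64983335]
```

Emit:
arm_command --steps '[[[0,1,0,0,0,0,10],[0,1,0,0,0,0,10],[0,1,0,0,0,0,10],[0,1,0,0,0,0,10],[1,4,3,0,0,0,10],[2,9,9,0,0,0,10],[4,18,20,0,0,0,10],[5,22,40,0,0,0,10]]]' --force 90

```text
t: 18.15
ee_pos: [0.4915, -0.0333, 0.2115]
orientation: [[0.178, 0.977, 0.117], [0.8, -0.213, 0.56], [0.573, -0.006, -0.82]]
ft_force: [0.1, 0.9, -1.1]
finger_gap: 0.0169
grip_force: 87.7
```

```bash
python3 -c "
from goal import *
go([.03]); inhand()"
```

```text
18.15 [ 0.4915 -0.0333  0.2115] rv [ 0.1703 -0.0435 -0.0034] j [-0.24  0.39  0.75  2.04 -0.92  1.23  0.8 ] [ 0.1139507   0.88346179 -1.09716524]
0.03 [ -4.9 -22.5 -40.7]
top probe_tip [0.515 0.09  0.085] tool [ 0.03  -0.003  0.175] 0.97
top probe_top [ 0.488 -0.056  0.231] tool [-0.008  0.002 -0.029] 0.61
top green pts tool 289 [ 0.003 -0.008 -0.03 ] [0.022 0.009 0.065]
side probe_tip [0.523 0.091 0.081] tool [0.03  0.005 0.181] 0.71
side probe_top [ 0.491 -0.054  0.232] tool [-0.005  0.004 -0.029] 0.53
side green pts tool 56 [-0.015 -0.008 -0.033] [0.016 0.008 0.068]
18.15 [ 0.4915 -0.0333  0.2115] [[0.178, 0.977, 0.117], [0.8, -0.213, 0.56], [0.573, -0.006, -0.82]] 0.01691548229803473 87.67215371131897 [ 0.1139507   0.88346179 -1.09716524]
```

The regrasp is as planned: 30 mm from the handle end, 10° off the tool axis. Turning the probe upright and carrying it over to the copper coil.

Emit:
arm_command --steps '[[[0,5,40,-0.096,0.021,0,10],[-2,25,80,-0.192,0.043,0,10],[-6,60,115,-0.288,0.064,0,10],[-11,105,135,-0.383,0.085,0,10],[-16,155,140,-0.479,0.106,0,10],[-21,205,140,-0.575,0.128,0,10],[-26,255,140,-0.671,0.149,0,10],[-31,303,140,-0.767,0.17,0,10]]]'

```text
t: 19.45
ee_pos: [0.4601, 0.2698, 0.3507]
orientation: [[0.214, 0.976, -0.044], [0.96, -0.218, -0.173], [-0.179, -0.005, -0.984]]
ft_force: [1.7, -0.3, -0.3]
finger_gap: 0.0171
grip_force: 87.9
```

```bash
cat > coil.py <<'E'
from goal import *
def coil():
    p,R,pic=inhand(); top,W=cloud("top")
    print('j',np.round(arm.observe()["joints"],2))
    P=[]
    for n,o in (("top",0),("side",0)):
        a=[x for x in nets.tip_of("probe_tip",n) if np.linalg.norm(np.array(x["location"])-p)<.26]
        b=[x for x in nets.tip_of("probe_top",n) if np.linalg.norm(np.array(x["location"])-p)<.1]
        print(n,[x["location"] for x in a],[x["location"] for x in b],[x["location"] for x in nets.tip_of("coil_copper_mouth",n)])
    d=np.array([.030,.001,.180])/np.linalg.norm([.030,.001,.180]);
    v=R@np.array([.0345,0,.2065]); v/=np.linalg.norm(v); tip=p+R@np.array([.0305,.001,.178])
    print('axis',v.round(3),'est tip',tip.round(4), 'rv to upright',Ro.align_vectors([[0,0,-1]],[v])[0].as_rotvec().round(4))
    # side depth: steel stem points near axis
    for c in ("top","side"):
        pc,W=cloud(c); r=np.linalg.norm(np.cross(W-p,v),axis=-1); s=(W-p)@v
        for a,b in ((.0,.07),(.095,.175)):
            m=(r<.02)&(s>a)&(s<b); Q=W[m]; 
            if len(Q)>5: print(c,a,len(Q),np.median(Q,axis=0).round(4),'off axis', (np.median((Q-p)-np.outer((Q-p)@v,v),axis=0)).round(4))
    return pic,top
E
python3 -c "
from coil import *
pic,top=coil()
save(np.hstack([cv2.resize(top[190:290,90:210],(400,333)),cv2.resize(pic[80:240,150:342],(400,333))]),'c6.png')"
```

```text
top probe_tip [0.459 0.27  0.17 ] tool [ 0.032 -0.     0.177] 0.7
top probe_top [0.46  0.27  0.382] tool [-0.006 -0.001 -0.03 ] 0.55
top green pts tool 103 [-0.013 -0.007 -0.035] [ 0.002  0.009 -0.028]
side probe_tip [0.46  0.273 0.165] tool [ 0.036 -0.     0.182] 0.73
side probe_top [0.464 0.275 0.378] tool [ 0.001  0.002 -0.028] 0.83
side green pts tool 221 [-0.012 -0.011 -0.028] [0.011 0.005 0.07 ]
19.45 [0.4601 0.2698 0.3507] [[0.214, 0.976, -0.044], [0.96, -0.218, -0.173], [-0.179, -0.005, -0.984]] 0.01713310326168609 87.85061359405518 [ 1.72773343 -0.31885924 -0.25333805]
j [-1.15  0.28  0.61  1.62 -0.04  1.41 -0.77]
top [[0.4559, 0.2649, 0.1664]] [[0.4591, 0.2637, 0.3812]] [[0.4637, 0.2661, 0.088], [0.3563, 0.0536, 0.0001]]
side [[0.4599, 0.2732, 0.1647]] [[0.4637, 0.275, 0.378]] [[0.4577, 0.272, 0.0879]]
axis [-0.008 -0.013 -1.   ] est tip [0.4598 0.2681 0.1701] rv to upright [ 0.0126 -0.0077  0.    ]
top 0.0 200 [0.4588 0.2596 0.3271] off axis [-0.0009 -0.0098  0.0001]
top 0.095 73 [0.4595 0.2645 0.2165] off axis [ 0.0005 -0.0035  0.    ]
side 0.0 246 [0.4558 0.2578 0.3197] off axis [-0.0039 -0.0116  0.0002]
side 0.095 98 [0.4571 0.2633 0.2146] off axis [-0.002  -0.0047  0.0001]
```

View pics/c6.png

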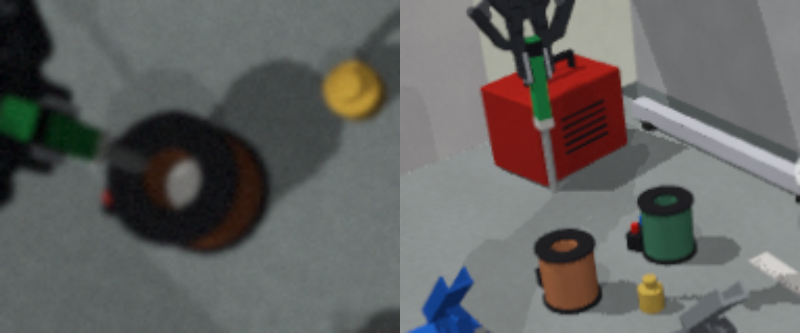

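The upright probe is centred over the copper coil: the white floor shows at about (182,182) in the left crop. I'll read its approximate depth, then feel for it.

```bash
python3 -c "
from goal import *
W=np.load('top1.npy');p=cv2.imread('pics/top1.png')
m=(np.hypot(W[...,0]-.46,W[...,1]-.27)<.014)&(W[...,2]<.085)
print(m.sum(),np.percentile(W[m][:,2],[5,25,50,75,95]),p[m].min(1)[:40])
print(np.c_[W[m][:,2].round(3),p[m].min(1)][:60].tolist())
go([0])"
```

```text
67 [0.03573742 0.03789529 0.03961289 0.04103438 0.04282814] [114 109  94  65 124 122 114 110 100  76 119 115 111 107 103  86 112 115
 107 110 108 100  86 106 110 110 111 111  98  84 105 106 111 108 106 108
  95  76 106 108]
[[0.039, 114.0], [0.043, 109.0], [0.041, 94.0], [0.035, 65.0], [0.043, 124.0], [0.04, 122.0], [0.044, 114.0], [0.038, 110.0], [0.041, 100.0], [0.04, 76.0], [0.037, 119.0], [0.038, 115.0], [0.038, 111.0], [0.042, 107.0], [0.043, 103.0], [0.038, 86.0], [0.039, 112.0], [0.04, 115.0], [0.04, 107.0], [0.04, 110.0], [0.039, 108.0], [0.034, 100.0], [0.039, 86.0], [0.037, 106.0], [0.04, 110.0], [0.038, 110.0], [0.041, 111.0], [0.039, 111.0], [0.041, 98.0], [0.042, 84.0], [0.041, 105.0], [0.04, 106.0], [0.041, 111.0], [0.038, 108.0], [0.042, 106.0], [0.041, 108.0], [0.039, 95.0], [0.036, 76.0], [0.037, 106.0], [0.034, 108.0], [0.041, 107.0], [0.042, 113.0], [0.036, 104.0], [0.042, 93.0], [0.037, 65.0], [0.041, 104.0], [0.039, 109.0], [0.042, 107.0], [0.038, 107.0], [0.039, 106.0], [0.039, 100.0], [0.04, 84.0], [0.042, 51.0], [0.042, 105.0], [0.039, 107.0], [0.046, 107.0], [0.039, 106.0], [0.037, 96.0], [0.038, 67.0], [0.041, 108.0]]
20.2 [0.4608 0.2679 0.3512] rv [ 9.373e-01 -2.132e-01  1.000e-04] j [-1.15  0.28  0.61  1.62 -0.04  1.41 -0.77] [ 0.20057893  0.2131032  -0.6054414 ]
0 [  21.2 -344.4 -159.2]
```

Emit:
arm_command --steps '[[[0,1,-15,0,0,0,10],[0,1,-30,0,0,0,10],[0,1,-45,0,0,0,10],[0,1,-60,0,0,0,10],[0,1,-75,0,0,0,10],[0,1,-90,0,0,0,10],[0,1,-90,0,0,0,10],[0,1,-90,0,0,0,10]]]'

```text
t: 21.2
ee_pos: [0.461, 0.2693, 0.2613]
orientation: [[0.214, 0.976, -0.042], [0.961, -0.218, -0.17], [-0.175, -0.004, -0.985]]
ft_force: [0.4, 0.5, 0.1]
finger_gap: 0.0166
grip_force: 88.0
```

Depth puts the floor near z = 0.040. Descending to just above it.

Emit:
arm_command --steps '[[[0,0,-10,0,0,0,10],[0,0,-20,0,0,0,10],[0,0,-28,0,0,0,10],[0,0,-32,0,0,0,10],[0,0,-34,0,0,0,10],[0,0,-35,0,0,0,10],[0,0,-35,0,0,0,10],[0,0,-35,0,0,0,10]]]'

```text
t: 22.2
ee_pos: [0.4608, 0.2693, 0.2262]
orientation: [[0.214, 0.976, -0.042], [0.961, -0.218, -0.17], [-0.175, -0.004, -0.985]]
ft_force: [-0.2, 0.3, -1.6]
finger_gap: 0.017
grip_force: 88.0
```

```bash
cat > f.py <<'E'
from workcell import arm,imaging; import numpy as np
F=[]
for i in range(5):
    s=arm.observe(); F.append(s["ft_force"]); imaging.read_camera("side")
print(s["t"],np.round(s["ee_pos"],4),np.round(F,1).tolist(),np.mean(F,0).round(2))
E
python3 f.py
```

```text
22.4 [0.4608 0.2693 0.2261] [[-0.2, 0.3, -1.6], [0.3, 0.3, -0.1], [-0.1, 0.2, -0.7], [0.9, -0.5, -1.7], [-0.2, -0.6, -0.9]] [ 0.12 -0.06 -1.01]
```

Emit:
arm_command --steps '[[[0,0,-1,0,0,0,10],[0,0,-2,0,0,0,10],[0,0,-3,0,0,0,10],[0,0,-3,0,0,0,10],[0,0,-3,0,0,0,10],[0,0,-3,0,0,0,10],[0,0,-3,0,0,0,10],[0,0,-3,0,0,0,10]]]'

```text
t: 23.45
ee_pos: [0.4608, 0.2692, 0.223]
orientation: [[0.214, 0.976, -0.043], [0.961, -0.218, -0.17], [-0.176, -0.005, -0.984]]
ft_force: [-0.2, -0.1, -1.9]
finger_gap: 0.0167
grip_force: 88.0
```

```bash
python3 f.py
```

```text
23.65 [0.4607 0.2692 0.223 ] [[-0.2, -0.1, -1.9], [0.1, -0.3, -0.6], [-0.6, 0.3, -0.2], [-0.1, -1.1, -0.5], [-0.5, -0.6, -1.5]] [-0.24 -0.37 -0.94]
```

Emit:
arm_command --steps '[[[0,0,-1,0,0,0,10],[0,0,-2,0,0,0,10],[0,0,-2,0,0,0,10],[0,0,-2,0,0,0,10],[0,0,-2,0,0,0,10],[0,0,-2,0,0,0,10],[0,0,-2,0,0,0,10],[0,0,-2,0,0,0,10]]]'

```text
t: 24.7
ee_pos: [0.4608, 0.2692, 0.221]
orientation: [[0.214, 0.976, -0.043], [0.961, -0.218, -0.17], [-0.175, -0.005, -0.984]]
ft_force: [-0.2, -0.2, -0.6]
finger_gap: 0.0169
grip_force: 88.0
```

```bash
python3 f.py
```

```text
24.9 [0.4607 0.2692 0.221 ] [[-0.2, -0.2, -0.6], [-0.1, -0.2, -1.0], [-0.4, -0.6, -0.3], [-0.1, -0.5, -0.6], [-0.8, -0.1, -1.1]] [-0.32 -0.31 -0.7 ]
```

Emit:
arm_command --steps '[[[0,0,-1,0,0,0,10],[0,0,-2,0,0,0,10],[0,0,-2,0,0,0,10],[0,0,-2,0,0,0,10],[0,0,-2,0,0,0,10],[0,0,-2,0,0,0,10],[0,0,-2,0,0,0,10],[0,0,-2,0,0,0,10]]]'

```text
t: 25.95
ee_pos: [0.4607, 0.2693, 0.219]
orientation: [[0.214, 0.976, -0.043], [0.961, -0.218, -0.17], [-0.175, -0.005, -0.984]]
ft_force: [0.9, -0.1, -1.0]
finger_gap: 0.017
grip_force: 88.0
```

```bash
python3 f.py
```

```text
26.15 [0.4607 0.2692 0.219 ] [[0.9, -0.1, -1.0], [0.4, -0.0, -1.2], [-0.2, 0.1, -0.5], [0.4, 0.3, -1.5], [-0.2, -0.3, -0.8]] [ 0.26  0.01 -0.98]
```

Emit:
arm_command --steps '[[[0,0,-1,0,0,0,10],[0,0,-2,0,0,0,10],[0,0,-2,0,0,0,10],[0,0,-2,0,0,0,10],[0,0,-2,0,0,0,10],[0,0,-2,0,0,0,10],[0,0,-2,0,0,0,10],[0,0,-2,0,0,0,10]]]'

```text
t: 27.2
ee_pos: [0.4608, 0.2692, 0.217]
orientation: [[0.214, 0.976, -0.043], [0.961, -0.218, -0.17], [-0.175, -0.004, -0.984]]
ft_force: [0.2, -0.2, 0.8]
finger_gap: 0.0171
grip_force: 88.2
```

```bash
python3 f.py
```

```text
27.4 [0.4607 0.2692 0.217 ] [[0.2, -0.2, 0.8], [0.6, 0.2, 0.8], [0.0, -0.7, 0.9], [-0.5, -0.5, 1.3], [0.3, 0.1, 1.6]] [ 0.13 -0.23  1.09]
```

Contact: about 2.0 N above the free reading, so the floor is just starting to move at TCP z = 0.217. Pressing 4 mm more and holding.

Emit:
arm_command --steps '[[[0,0,-1.5,0,0,0,10],[0,0,-3,0,0,0,10],[0,0,-4,0,0,0,10],[0,0,-4,0,0,0,10],[0,0,-4,0,0,0,10],[0,0,-4,0,0,0,10],[0,0,-4,0,0,0,10],[0,0,-4,0,0,0,10]]]'

```text
t: 28.45
ee_pos: [0.4608, 0.2692, 0.2131]
orientation: [[0.214, 0.976, -0.043], [0.961, -0.218, -0.17], [-0.175, -0.004, -0.984]]
ft_force: [-0.6, 1.3, 2.6]
finger_gap: 0.0168
grip_force: 88.6
```

```bash
python3 f.py
```

```text
28.65 [0.4608 0.2693 0.213 ] [[-0.6, 1.3, 2.6], [-0.0, 0.0, 3.9], [-0.4, 1.1, 4.0], [0.8, 1.0, 4.0], [0.3, -0.3, 4.2]] [-0.01  0.63  3.75]
```

The force is now 4.7 N above free, so about 3.8 mm of travel, held for over half a second. Drawing out.

Emit:
arm_command --steps '[[[0,0,8,0,0,0,10],[0,0,25,0,0,0,10],[0,0,45,0,0,0,10],[0,0,65,0,0,0,10],[0,0,85,0,0,0,10],[0,0,105,0,0,0,10],[0,0,125,0,0,0,10],[0,0,140,0,0,0,10]]]'

```text
t: 29.7
ee_pos: [0.4608, 0.2691, 0.3546]
orientation: [[0.214, 0.976, -0.042], [0.961, -0.219, -0.169], [-0.175, -0.004, -0.985]]
ft_force: [-0.4, -1.0, -1.6]
finger_gap: 0.0169
grip_force: 88.0
```

```bash
cat > back.py <<'E'
from goal import *
# regrasp pose in the rest, as it was when the fingers closed
Pg=np.array([.4868,-.0562,.171]); Rg=np.array([[0.179, 0.977, 0.119], [0.8, -0.215, 0.559], [0.572, -0.005, -0.82]])
nrm=np.array([.153,.69,.707])
def back(ds):
    s=arm.observe();R=np.array(s["orientation"]);p=np.array(s["ee_pos"])
    print(s["t"],p.round(4),'rv',Ro.from_matrix(Rg@R.T).as_rotvec().round(4),s["finger_gap"],np.round(s["joints"],2),s["ft_force"])
    for k in ds: print(k,((Pg+nrm*k-p)*1000).round(1))
E
python3 -c "
from back import *
back([.06,.02]);inhand()"
```

```text
29.7 [0.4608 0.2691 0.3546] rv [ 7.660e-01 -1.693e-01 -1.000e-04] 0.016895649295446367 [-1.15  0.28  0.61  1.61 -0.04  1.42 -0.77] [-0.43086445 -1.0463825  -1.55197068]
0.06 [  35.2 -283.9 -141.2]
0.02 [  29.1 -311.5 -169.5]
top probe_tip [0.457 0.27  0.175] tool [ 0.032 -0.003  0.177] 0.59
top probe_top [0.461 0.269 0.386] tool [-0.006 -0.    -0.031] 0.83
top green pts tool 103 [-0.012 -0.007 -0.034] [ 0.002  0.009 -0.028]
side probe_tip [0.461 0.266 0.171] tool [0.029 0.002 0.182] 0.75
side probe_top [0.463 0.27  0.382] tool [-0.003  0.002 -0.027] 0.97
side green pts tool 218 [-0.014 -0.009 -0.029] [0.01  0.007 0.069]
29.7 [0.4608 0.2691 0.3546] [[0.214, 0.976, -0.042], [0.961, -0.219, -0.169], [-0.175, -0.004, -0.985]] 0.016895649295446367 88.01774024963379 [-0.43086445 -1.0463825  -1.55197068]
```

Emit:
arm_command --steps '[[[4,-35,0,0.096,-0.021,0,10],[9,-71,0,0.192,-0.042,0,10],[13,-106,0,0.287,-0.063,0,10],[18,-142,0,0.383,-0.085,0,10],[22,-177,-10,0.479,-0.106,0,10],[26,-213,-30,0.575,-0.127,0,10],[31,-248,-55,0.67,-0.148,0,10],[35,-284,-80,0.766,-0.169,0,10]]]'

```text
t: 31.0
ee_pos: [0.4959, -0.0154, 0.2725]
orientation: [[0.177, 0.977, 0.12], [0.799, -0.214, 0.562], [0.574, -0.003, -0.819]]
ft_force: [0.7, 1.1, -0.6]
finger_gap: 0.017
grip_force: 88.1
```

```bash
python3 -c "
from back import *
back([.06,.02]);inhand()"
```

```text
31.0 [ 0.4959 -0.0154  0.2725] rv [-0.0024  0.0024 -0.0012] 0.016961784845493082 [-0.4   0.31  0.88  1.99 -0.87  1.3   0.66] [ 0.68281164  1.13968501 -0.59728218]
0.06 [  0.1   0.6 -59.1]
0.02 [ -6.  -27.  -87.3]
top probe_tip [0.523 0.11  0.146] tool [ 0.032 -0.     0.178] 0.67
top probe_top [ 0.489 -0.039  0.294] tool [-0.008 -0.002 -0.031] 0.74
top green pts tool 313 [ 0.003 -0.008 -0.03 ] [0.022 0.008 0.065]
side probe_tip [ 0.494 -0.041  0.29 ] tool [-0.011  0.004 -0.029] 0.59
side probe_top [ 0.494 -0.039  0.292] tool [-0.009  0.003 -0.029] 0.71
side green pts tool 74 [-0.022 -0.011 -0.042] [0.011 0.007 0.066]
31.0 [ 0.4959 -0.0154  0.2725] [[0.177, 0.977, 0.12], [0.799, -0.214, 0.562], [0.574, -0.003, -0.819]] 0.016961784845493082 88.07353377342224 [ 0.68281164  1.13968501 -0.59728218]
```

Emit:
arm_command --steps '[[[0,0,-20,0,0,0,10],[0,0,-40,0,0,0,10],[0,0,-58,0,0,0,10],[-2,-9,-68,0,0,0,10],[-4,-19,-77,0,0,0,10],[-6,-29,-85,0,0,0,10],[-6,-29,-85,0,0,0,10],[-6,-29,-85,0,0,0,10]]]'

```text
t: 32.3
ee_pos: [0.4899, -0.044, 0.1882]
orientation: [[0.179, 0.977, 0.119], [0.801, -0.215, 0.559], [0.571, -0.005, -0.821]]
ft_force: [-0.6, -0.3, -1.2]
finger_gap: 0.0171
grip_force: 88.0
```

```bash
python3 -c "
from back import *
back([.02,0]);inhand()"
```

```text
32.3 [ 0.4899 -0.044   0.1882] rv [ 0.0007 -0.0003 -0.0001] 0.017076020096274278 [-0.25  0.46  0.81  2.05 -0.97  1.25  0.89] [-0.57009278 -0.30475599 -1.23917203]
0.02 [-0.   1.6 -3.1]
0 [ -3.1 -12.2 -17.2]
top probe_tip [0.514 0.08  0.059] tool [ 0.03  -0.002  0.178] 0.71
top probe_top [ 0.484 -0.066  0.209] tool [-0.007 -0.001 -0.03 ] 0.93
top green pts tool 289 [ 0.001 -0.009 -0.03 ] [0.023 0.009 0.066]
side probe_tip [0.518 0.08  0.059] tool [0.03  0.002 0.178] 0.59
side probe_top [ 0.488 -0.065  0.21 ] tool [-0.005  0.002 -0.03 ] 0.55
side green pts tool 51 [-0.014 -0.01  -0.031] [0.016 0.006 0.07 ]
32.3 [ 0.4899 -0.044   0.1882] [[0.179, 0.977, 0.119], [0.801, -0.215, 0.559], [0.571, -0.005, -0.821]] 0.017076020096274278 88.02273631095886 [-0.57009278 -0.30475599 -1.23917203]
```

Emit:
arm_command --steps '[[[-1,-4,-4,0,0,0,10],[-1.5,-7,-7,0,0,0,10],[-2,-9,-9.5,0,0,0,10],[-2.5,-11,-12,0,0,0,10],[-3,-12.5,-13.5,0,0,0,10],[-3,-13,-14,0,0,0,10],[-3,-13,-14,0,0,0,10],[-3,-13,-14,0,0,0,10]]]'

```text
t: 33.6
ee_pos: [0.4868, -0.0567, 0.1741]
orientation: [[0.179, 0.977, 0.118], [0.801, -0.214, 0.559], [0.571, -0.005, -0.821]]
ft_force: [-0.1, 0.2, -0.9]
finger_gap: 0.0172
grip_force: 88.0
```

```bash
python3 f.py
```

```text
33.8 [ 0.4868 -0.0567  0.1741] [[-0.1, 0.2, -0.9], [0.1, -0.6, -1.5], [-0.6, -0.2, -1.2], [-1.0, -0.2, -0.5], [-0.1, 0.2, -0.4]] [-0.34 -0.11 -0.91]
```

Still free, about 1–2 mm above the floor. A little lower until contact.

Emit:
arm_command --steps '[[[0,-0.5,-0.5,0,0,0,10],[0,-0.5,-1,0,0,0,10],[0,-1,-1,0,0,0,10],[0,-1,-1.5,0,0,0,10],[0,-1,-1.5,0,0,0,10],[0,-1,-1.5,0,0,0,10],[0,-1,-1.5,0,0,0,10],[0,-1,-1.5,0,0,0,10]]]'

```text
t: 34.85
ee_pos: [0.4868, -0.0575, 0.1728]
orientation: [[0.178, 0.977, 0.118], [0.801, -0.214, 0.56], [0.572, -0.005, -0.82]]
ft_force: [0.1, 2.7, 4.7]
finger_gap: 0.0171
grip_force: 88.2
```

```bash
python3 f.py
```

```text
35.05 [ 0.4868 -0.0575  0.1728] [[0.1, 2.7, 4.7], [0.5, 2.7, 5.1], [-0.3, 3.3, 5.7], [0.0, 3.0, 5.4], [-0.7, 2.9, 4.7]] [-0.07  2.91  5.12]
```

Emit:
arm_command --steps '[[[0,0,0,0,0,0,20],[0,0,0,0,0,0,30],[0,0,0,0,0,0,40],[0,0,0,0,0,0,40],[-1,-6,8,0,0,0,40],[-4,-17,25,0,0,0,40],[-7,-34,50,0,0,0,40],[-12,-56,82,0,0,0,40]]]'

```text
t: 36.1
ee_pos: [0.4742, -0.1149, 0.2562]
orientation: [[0.179, 0.977, 0.118], [0.801, -0.215, 0.559], [0.571, -0.005, -0.821]]
ft_force: [-0.4, -0.3, -0.2]
finger_gap: 0.04
grip_force: 0.0
```

Emit:
arm_command --steps '[[[-2,-10,20,0,0,0,40],[-4,-20,40,0,0,0,40],[-6,-30,60,0,0,0,40],[-6,-30,60,0,0,0,40],[-6,-30,60,0,0,0,40],[-6,-30,60,0,0,0,40],[-6,-30,60,0,0,0,40],[-6,-30,60,0,0,0,40]]]'

```text
t: 37.1
ee_pos: [0.4687, -0.1436, 0.3143]
orientation: [[0.179, 0.977, 0.118], [0.801, -0.214, 0.559], [0.571, -0.006, -0.821]]
ft_force: [0.2, -0.7, -0.8]
finger_gap: 0.0399
grip_force: 0.0
```

```bash
python3 - <<'E'
from probe import *
for c in ("top","side"):
    pic,_=cloud(c); save(pic,c+'9.png')
    for n in ("probe_tip","probe_top"): print(c,n,[(np.round(o["location"],3).tolist(),round(o["confidence"],2)) for o in nets.tip_of(n,c)])
    if c=="top": a=pic[170:270,210:330]
    else: b=pic[140:300,220:412]
save(np.hstack([cv2.resize(a,(400,333)),cv2.resize(b,(400,333))]),'c9.png')
s=arm.observe();print(s["t"],s["ee_pos"],s["ft_force"],s["grip_force"])
E
```

```text
top probe_tip [([0.511, 0.069, 0.045], 0.88)]
top probe_top [([0.481, -0.077, 0.191], 0.71), ([0.318, -0.533, 0.01], 0.58)]
side probe_tip [([0.507, -0.444, 0.012], 0.81)]
side probe_top [([0.321, -0.537, 0.009], 0.62), ([0.486, -0.079, 0.19], 0.6)]
37.4 [ 0.46874233 -0.14378485  0.31449948] [-0.83666787 -0.82545779  0.0630847 ] 0.0
```

View pics/c9.png

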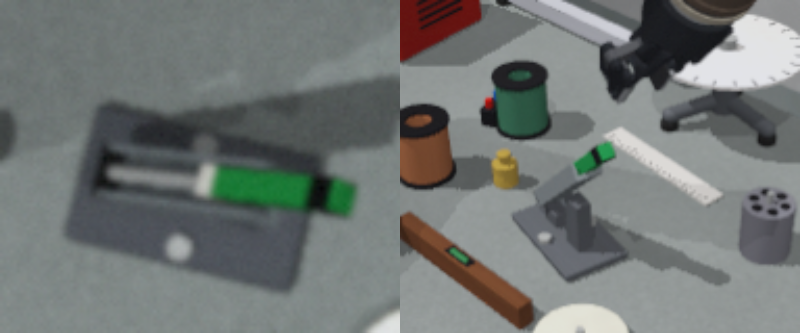

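The probe lies in the channel, tip at the stop (105,172) and handle end at (350,195). The gripper is clear and the bystanders are in place, so I'm handing in.

```bash
python3 -c "
from workcell import arm
print(arm.finish_job())"
```

```text
the job is handed in; nothing more can be done
None
```

The job is handed in (no verdict came back): the green probe was laid in the grey rest, regrasped, dipped upright to press the copper coil's floor by about 3.8 mm (judged from the force) for over half a second, and laid back in the rest with the gripper clear.

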